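# Ram the jammed bushings home and lock the tube

### The job

Two brass bushings are stuck part-way down the clear packing tube: use the ramrod from the green stand to push them down until they bottom out, and press firmly on them there. Then put the rod back fully down in its stand and swing the yellow keeper bar shut over the tube mouth until it clicks past its spring ball and stays there. Leave the other things on the bench where they are.

Things in the scene. Friction and masses are not known exactly. Their poses are not given: they have to be found in the camera images.
- tube_mouth (a point): centre of the open mouth of the clear upright tube, 130 mm above the bench: bore 30 to 32 mm, orange rim 46 mm across. z up; y points to the keeper bar's pivot post; the bar opens towards -x. The tube's floor is 118 mm below; two bushings (29 mm across, 34 mm long) lie in it, and once both are home the upper one's top face is 50 mm below this point
- packer: the fixture, bolted to the bench, with the tube in its middle: blue base plate 100 x 170 x 12 mm, long along y; origin under the middle of the plate, axes as tube_mouth. Apart from the keeper's knob nothing on it stands higher than 150 mm
- bushing_top (a joint): height in m of the upper brass bushing above its home place: 0 = home, starts at 0.028 to 0.036 (its top face 14 to 22 mm below the mouth). It slides stiffly, about 3 N alone and 6 N together with the lower one, and stays where it is left. Home, it stops dead. Pressing firmly there means more than 9 N of the rod on it for a moment (15 to 20 N is fine)
- bushing_low (a joint): height in m of the lower brass bushing above the tube floor: 0 = home, starts at 0.010 to 0.020, with an air gap below the upper one. Same stiff slide; it is pushed down by the upper one
- rod_mid (a point): middle, half-way up, of the loose ramrod, 155 mm long, 0.18 to 0.35 kg, upright at the start, z along it and up. Steel shaft 20 mm in diameter from the flat foot (77 mm below this point) to 28 mm above this point, then a round black grip 28 mm in diameter and 50 mm long, whose middle is 52 mm above this point
- stand_hole (a point): centre of the mouth of the round hole in the top of the green stand (85 x 85 x 55 mm, bolted down, z up) in which the rod stands. The hole is 27 mm wide and 45 mm deep; fully down, the rod's middle is 32 mm above this point
- keeper (a joint): opening angle in rad of the yellow keeper bar: 0 = shut over the mouth against its stop; starts at 0.8 to 1.4. It swings level and stays where it is left. Shutting turns it counter-clockwise seen from above, its knob going to +x of tube_mouth. From 0.19 to 0.10 it climbs over a spring ball (about 3 N at the knob), then drops in behind it; below 0.05 it is shut and held
- keeper_hinge (a point): point on the keeper's upright pivot axis, at the bar's mid-height (140 mm above the bench), 48 mm from the tube's axis. The bar is 12 mm thick; shut, it points from here straight across the tube mouth, along -y of tube_mouth
- keeper_knob (a point): point on the axis of the bar's upright red knob, 165 mm above the bench and 115 mm from the pivot axis. The knob is 14 mm in diameter and rises from the bar (top at 146 mm) to a round 18 mm head whose top is 183 mm above the bench
- battery_mid (a point): bystander: grey battery with blue lid, 92 x 132 x 114 mm; this point is 50 mm up
- filter_mid (a point): bystander: white oil filter with a blue band, 72 mm across, 92 mm tall; its middle
- spanner_grip (a point): bystander: steel spanner, 190 mm long, lying on the bench; on its handle
- carton_mid (a point): bystander: brown carton with black tape, 100 x 140 x 70 mm; its middle
- white_box_mid (a point): bystander: white box, 80 x 80 x 100 mm; its middle
- clevis: bystander: red fork, 115 x 100 x 30 mm, lying flat; origin under the middle of its back
- grease_mid (a point): bystander: jar with a yellow label and black cap, 84 mm across, 110 mm tall; its middle

How it is judged (in metres and radians):
On the way, in this order (a step that is already met when the one before it is completed fails the run):
1. both bushings are bottomed out and the rod presses firmly (over 9 N) on the upper one (value of joint each of bushing_top, bushing_low below 0.004 m and contact force between rod and bushing_top above 9 N).
2. the keeper bar is shut over the mouth, past its ball, with the bushings home (value of joint each of bushing_top, bushing_low below 0.004 m and value of joint keeper below 0.05 rad), for 0.2 s.
At the end, for the whole second after the job is handed in: both bushings within 4 mm of home, the keeper bar within 0.05 rad of shut and still, the rod standing at rest in its stand: its middle within 20 mm sideways of the hole and 24 to 38 mm above the hole's mouth, leaning less than 0.25 rad (all of step 2 and horizontal distance between rod_mid and stand_hole below 0.02 m and z of rod_mid in the frame of stand_hole between 0.024 and 0.038 m and angle between rod_mid's own z axis and vertical below 0.25 rad and linear speed of rod below 0.02 m/s and velocity of joint keeper between -0.05 and 0.05 rad/s); the robot touches nothing.
It fails at once if a bystander (battery, filter, spanner, carton, white box, red fork or grease jar) is pushed more than 30 mm from where it stood (distance of any of battery_mid, filter_mid, spanner_grip, carton_mid, white_box_mid, clevis, grease_mid from where it was at the start of the episode above 0.03 m).
It also fails if it takes over 72 s, if anything falls off the work surface, if the arm or the gripper's body presses on something with over 40 N, if the wrist force passes 120 N, or if a joint passes its speed limit or range.

### The arm

A 7-joint arm with a two-finger parallel gripper is mounted at the origin on the work surface. World frame = base frame: x ahead of the robot, y to its left, z up, the work surface at z = 0. Lengths are in m, angles in degrees, forces in N, time in s.
With the tool pointing down it reaches from about 0.425 to 1.025 m from the base axis. Payload 9.4 kg.
Tool frame: the origin (TCP) lies at the very end of the fingers, on their centre line; the grasp point (between the pads) lies 19 mm behind it (ctrl.grip_point_offset is the distance from the TCP to the grasp point, in m); z points along the fingers, y is the line along which they close (so a half turn about z gives the same grasp; the last joint's range is limited). The gripper opens to 85 mm and grips with 20 to 120 N. Pads are 22 mm wide; open, the fingers measure 114 mm over their backs; the gripper's body (76 mm by 85 mm) begins 54 mm behind the grasp point. The pads swing forward as they close: fully open they stand 13 mm farther back than shut.
Start: joints at [61.496, 34.337, -0.143, 91.639, 0.103, 54.024, -4.572], TCP at [0.296, -0.662, 0.231] pointing down, gripper open.
Joint ranges: [-147.43, 147.43], [-19.82, 112.94], [-74.19, 73.91], [6.32, 146.72], [-59.91, 239.91], [6.04, 106.73], [-150.56, 150.56]. Speed limits (degrees/s): [127.2, 127.2, 172.46, 172.46, 180, 180, 180].

### API

Orientations are given as a 3x3 rotation matrix whose columns are the frame's x, y, z axes.
In Python, from station import readout, cams, hand_in, ctrl gives the robot as it stands.
- The arm moves only by the tool step_arm, never from a script. Its argument "commands" is a list of rows, each an object with "fingers": the opening, from -1 (shut) to 1 (fully open), so that 0 is half open; "travel": the shift along the world's x, y, z in cm, a list of three; "yaw": the turn about the world's z in degrees. In form: [{"fingers": fingers, "travel": [dx, dy, dz], "yaw": yaw}, ...]. A call has 1 to 8 rows; each row is the pose to reach, as a shift and turn from the pose commanded when the call began; what a row does not reach only later rows make up. A row lasts 1/8 s, in which the tool goes at most 62.5 mm and 10.7 degrees, less where a joint would pass 70% of its speed; a pose out of reach is approached as far as the arm can. A call with a gripper value outside its range is refused whole. The fingers move at their own pace and stop on an object; "force" is the grip in N (left out, the last holds). Time passes only in rows, so rows that repeat a pose let the fingers close. It gives the time, the measured TCP pose, the force, the opening and the grip force at its end, in the units of the state.
- readout.state(): the state, without advancing time (a new reading comes with each control period).
- cams.snapshot(name): name is "scene" or "top" or "wrist"; returns the picture (384x512x3 uint8, blue, green, red); there is no depth.
- cams.camera_params(name): a dict with "vfov" (degrees; the focal length in pixels is half the picture's height over the tangent of half this angle, whatever the lens; pixels are square), "cx", "cy" (the principal point, pixels), "extrinsics" (4x4, takes a point from camera to world coordinates); the wrist camera has in their place "mount" (4x4, takes a point from camera to tool coordinates, whose origin is the TCP and whose axes are the flange's). Camera axes: x right, y up, looking along -z (the intrinsics and any distortion apply to the point x, -y, -z); pixel columns grow to the right and rows downward; lengths in m; the calibration is good to about 2 mm. A picture is of the moment at which its call begins: read the wrist's pose just before it. camera_params takes no time and is no camera call.
- hand_in(): hands the job in; it is judged then, once.
The state is a dict: "time_s": time; "joint_pos": joint angles; "joint_velocities": joint speeds; "joint_efforts": joint torques, N m; "ee_pos": TCP position; "ee_rot": TCP orientation; "contact_force": force on the tool from outside, world axes, zero at the start; "moment": the same for the moment, N m; "grip_width": opening from 0.0 (shut) to 1.0 (fully open); "gripper_force": force on a finger pad.
Only numpy, scipy, OpenCV 4.12 (cv2) and the standard library are available. Lean on these libraries where they do the work, as an engineer would, in place of code of your own. Each camera call takes 0.05 s, during which the arm holds its last target. There are 200 camera calls.

## Working session

There is one attempt and no reset: what is moved stays moved. The work goes in short steps, Python scripts to look and compute and a tool call to move; the robot and the scene stay as the last step left them, time stands still between calls to the robot, and variables do not carry over. Pictures are saved under pics/ and viewed, at most 10 in all, crops included, and the job is handed in when it is done.

Besides the shell and the picture viewer there is one more tool, called as name(argument=value, ...) on one line, values as JSON. step_arm: Moves the arm, as the interface text tells. Its arguments: {"type":"object","properties":{"commands":{"type":"array","items":{"type":"object","properties":{"fingers":{"type":"number"},"travel":{"type":"array","items":{"type":"number"}},"yaw":{"type":"number"}}}},"force":{"type":"number"}},"required":["commands"]}

```bash
mkdir -p pics
cat > h.py <<'E'
import numpy as np, cv2
from station import readout, cams, hand_in, ctrl
E
python3 - <<'E'
from h import *
for n in("scene","top"):
    p=cams.camera_params(n); print({k:(np.round(v,4).tolist() if hasattr(v,'shape') else v) for k,v in p.items()})
print(cams.camera_params("wrist"))
a=cams.snapshot("scene");b=cams.snapshot("top")
cv2.imwrite("pics/scene0.png",a);cv2.imwrite("pics/top0.png",b)
s=readout.state();print(s)
E
```

```text
{'vfov': 44.316892612152806, 'cx': 261.4787220304184, 'cy': 193.74525523234738, 'extrinsics': [[-0.6759, -0.4476, 0.5855, 1.4978], [0.7368, -0.4304, 0.5214, 0.7903], [0.0186, 0.7838, 0.6207, 1.0749], [0.0, 0.0, 0.0, 1.0]]}
{'vfov': 43.03476851421059, 'cx': 256.08018140409223, 'cy': 196.84638221915068, 'extrinsics': [[0.0143, 0.9934, -0.1138, 0.4097], [-0.9999, 0.0137, -0.006, -0.0079], [-0.0044, 0.1139, 0.9935, 1.6393], [0.0, 0.0, 0.0, 1.0]]}
{'vfov': 64.63211974874531, 'cx': 253.0634593214737, 'cy': 190.41441602767662, 'mount': array([[ 1.26220298e-04,  9.57224004e-01,  2.89347871e-01,
         7.37952329e-02],
       [ 9.99999992e-01, -1.20456680e-04, -3.77271537e-05,
         9.18606868e-05],
       [-1.25945315e-06,  2.89347873e-01, -9.57224012e-01,
        -1.41887137e-01],
       [ 0.00000000e+00,  0.00000000e+00,  0.00000000e+00,
         1.00000000e+00]])}
{'time_s': 0.1, 'joint_pos': array([61.49482202, 34.38101921, -0.14519542, 91.67397188,  0.10115893,
       54.02343706, -4.57180891]), 'joint_velocities': array([-0.07669613, -0.06668262,  0.009418  , -0.16634263, -0.05868545,
       -0.01653361, -0.01617403]), 'joint_efforts': array([ 5.74129284e-03, -7.77984810e+01,  1.56921174e+00, -2.58620757e+01,
        1.24344879e-02,  5.55349063e-03,  1.33459264e-05]), 'ee_pos': array([ 0.29599327, -0.66139126,  0.23050454]), 'ee_rot': array([[ 9.12743345e-01,  4.08532935e-01, -6.52750604e-04],
       [ 4.08533443e-01, -9.12742562e-01,  1.20062095e-03],
       [-1.05300060e-04, -1.36252923e-03, -9.99999066e-01]]), 'contact_force': array([ 0.41134283, -0.33313132, -0.15358491]), 'moment': array([ 0.0145657 , -0.03157112, -0.00111401]), 'gripper_force': 0.0, 'grip_width': 0.9989848720155613}
```

View pics/top0.png

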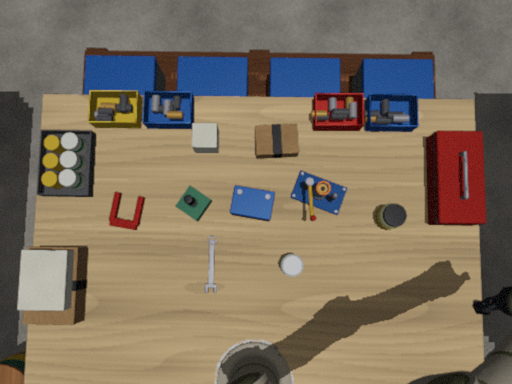

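View pics/scene0.png

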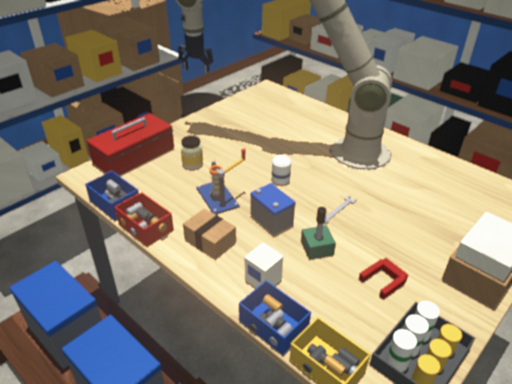

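The top view shows the green stand with the rod near (193,202), and the packer near (320,192) with its orange rim at about (322,188), the pivot at (310,182) and the red knob at (312,217). The scene view shows the same objects: the stand at (320,240) and the packer at (217,190).

```bash
cat >> h.py <<'E'
def ray(n,u,v,s=None):
    p=cams.camera_params(n); f=192/np.tan(np.radians(p["vfov"]/2))
    d=np.array([(u-p["cx"])/f,-(v-p["cy"])/f,-1])
    if n=="wrist":
        T=np.eye(4);T[:3,:3]=s["ee_rot"];T[:3,3]=s["ee_pos"];E=T@p["mount"]
    else:E=np.array(p["extrinsics"])
    return E[:3,3],E[:3,:3]@d
def onz(n,u,v,z,s=None):
    o,d=ray(n,u,v,s);return o+d*(z-o[2])/d[2]
def cross(r1,r2):
    (a,d),(b,e)=r1,r2
    t=np.linalg.lstsq(np.c_[d,-e],b-a,rcond=None)[0]
    p,q=a+t[0]*d,b+t[1]*e;return (p+q)/2,np.linalg.norm(p-q)
def blobs(im,lo,hi,box,amin=4):
    h=cv2.cvtColor(im,cv2.COLOR_BGR2HSV);x0,y0,x1,y1=box
    m=np.zeros(h.shape[:2],np.uint8);m[y0:y1,x0:x1]=cv2.inRange(h[y0:y1,x0:x1],lo,hi)
    n,l,st,c=cv2.connectedComponentsWithStats(m)
    return [(tuple(np.round(c[i],1)),st[i].tolist()) for i in range(1,n) if st[i][4]>=amin]
E
python3 - <<'E'
from h import *
a=cv2.imread("pics/scene0.png");b=cv2.imread("pics/top0.png")
B=(285,165,350,225)
print("orange",blobs(b,(5,150,120),(17,255,255),B));print("red",blobs(b,(0,150,60),(4,255,255),B)+blobs(b,(172,150,60),(180,255,255),B))
print("yel",blobs(b,(18,120,120),(32,255,255),B));print("blue",blobs(b,(105,110,40),(125,255,255),B))
S=(170,180,220,225)
print("green",blobs(b,(55,80,20),(95,255,255),S));print("black",blobs(b,(0,0,0),(180,255,45),S))
S=(295,195,345,265);B=(185,140,255,220)
print("sgreen",blobs(a,(55,80,20),(95,255,255),S));print("sblack",blobs(a,(0,0,0),(180,255,50),S))
print("sorange",blobs(a,(5,150,120),(17,255,255),B));print("sred",blobs(a,(0,150,60),(4,255,255),B)+blobs(a,(172,150,60),(180,255,255),B))
c=[cv2.resize(b[160:230,280:360],None,fx=5,fy=5,interpolation=2),cv2.resize(b[170:240,160:235],None,fx=5,fy=5,interpolation=2)]
cv2.imwrite("pics/c1.png",np.hstack(c))
E
```

```text
orange [((np.float64(322.1), np.float64(188.2)), [316, 181, 14, 14, 82])]
red [((np.float64(312.8), np.float64(217.6)), [311, 216, 5, 4, 16])]
yel [((np.float64(322.5), np.float64(187.9)), [319, 184, 8, 9, 41]), ((np.float64(310.5), np.float64(200.9)), [308, 186, 6, 30, 101])]
blue [((np.float64(303.1), np.float64(187.3)), [291, 173, 32, 31, 359]), ((np.float64(330.8), np.float64(199.5)), [313, 182, 33, 33, 452])]
green [((np.float64(193.8), np.float64(203.3)), [176, 187, 35, 33, 535])]
black [((np.float64(185.3), np.float64(197.7)), [184, 196, 4, 5, 7]), ((np.float64(191.7), np.float64(201.7)), [187, 198, 8, 8, 27])]
sgreen [((np.float64(325.7), np.float64(237.7)), [313, 227, 21, 18, 118]), ((np.float64(312.1), np.float64(229.7)), [309, 229, 6, 3, 11])]
sblack []
sorange [((np.float64(242.9), np.float64(154.5)), [242, 151, 3, 8, 10]), ((np.float64(213.8), np.float64(169.2)), [210, 165, 11, 10, 50])]
sred [((np.float64(243.0), np.float64(150.2)), [242, 150, 3, 2, 4])]
```

View pics/c1.png

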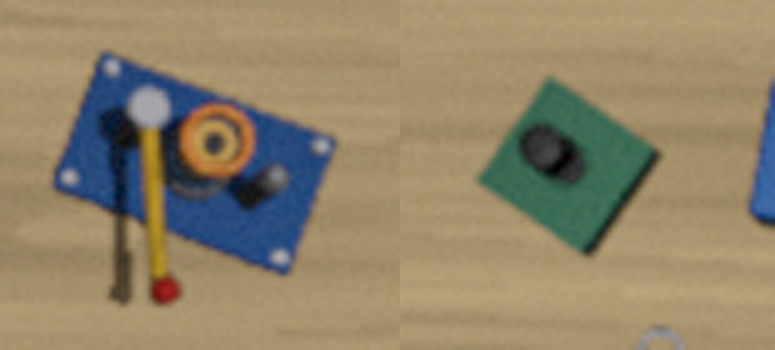

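The crop shows the rim at about (323.2,188.3), the grey pivot cap at (309.5,181.2), the knob at (312.9,217.8), and the rod grip's top at about (189,199).

Run:
```python
from h import *
r=onz("top",323.0,188.2,.13);p=onz("top",309.5,181.3,.15);k=onz("top",312.8,217.6,.18);g=onz("top",189,199,.165);st=onz("top",193.4,202.9,.05)
for n,v in dict(rim=r,piv=p,knob=k,grip=g,stand=st).items():print(n,v.round(4))
print(np.linalg.norm((r-p)[:2]),np.linalg.norm((k-p)[:2]))
y=np.degrees(np.arctan2(*(p-r)[1::-1]));print("dir tube->pivot",y,"bar dir",np.degrees(np.arctan2(*(k-p)[1::-1])))
# plate screws for centre/long axis
q=[onz("top",280+u/5,160+v/5,.012) for u,v in((111,67),(322,146),(280,257),(69,177))]
print(np.mean(q,0).round(4),np.degrees(np.arctan2(*(q[0]-q[1])[1::-1])),[np.linalg.norm(q[i]-q[(i+1)%4]).round(3) for i in range(4)])
gs=onz("top",189,199,.165);print(cross(ray("scene",321.5,209),ray("top",189,199)))
s=readout.state();print(np.degrees(np.arctan2(s["ee_rot"][1,1],s["ee_rot"][0,1])))
for n,u,v,z in(("jar",392,216,.11),("filter",291,264,.09),("bat",253,203,.114),("white",205,137,.1),("carton",277,140,.07)):print(n,onz("top",u,v,z).round(3))
```

```text
rim [ 0.6127 -0.2075  0.13  ]
piv [ 0.6309 -0.1632  0.15  ]
knob [ 0.5166 -0.1702  0.18  ]
grip [0.5692 0.2053 0.165 ]
stand [0.5689 0.2071 0.05  ]
0.04788381788990176 0.11456012580206734
dir tube->pivot 67.6201664982107 bar dir -176.5117887819972
[ 0.6144 -0.2099  0.012 ] 69.94531547615411 [np.float64(0.151), np.float64(0.081), np.float64(0.151), np.float64(0.08)]
(array([0.56908343, 0.20540431, 0.16497638]), np.float64(0.00031805551287586773))
-65.88726684348735
jar [ 0.53  -0.427  0.11 ]
filter [ 0.376 -0.112  0.09 ]
bat [0.565 0.011 0.114]
white [0.778 0.169 0.1  ]
carton [ 0.778 -0.065  0.07 ]
```

step_arm(commands=[{"fingers": 1,"travel": [3,3,6],"yaw": 0},{"fingers": 1,"travel": [20,37,13],"yaw": 0},{"fingers": 1,"travel": [20,37,13],"yaw": 0},{"fingers": 1,"travel": [20,37,13],"yaw": 0},{"fingers": 1,"travel": [20,37,13],"yaw": 0},{"fingers": 1,"travel": [20,37,13],"yaw": 0},{"fingers": 1,"travel": [20,37,13],"yaw": 0},{"fingers": 1,"travel": [20,37,13],"yaw": 0}], force=100)

```text
time_s: 1.1
ee_pos: [0.4982, -0.2875, 0.362]
ee_rot: [[0.91, 0.414, 0.001], [0.414, -0.91, 0.001], [0.002, -0.0, -1.0]]
contact_force: [-1.5, -1.0, -1.6]
grip_width: 0.997
gripper_force: 0.0
```

step_arm(commands=[{"fingers": 1,"travel": [7.3,49.7,-6],"yaw": 0},{"fingers": 1,"travel": [7.3,49.7,-6],"yaw": 0},{"fingers": 1,"travel": [7.3,49.7,-6],"yaw": 0},{"fingers": 1,"travel": [7.3,49.7,-6],"yaw": 0},{"fingers": 1,"travel": [7.3,49.7,-6],"yaw": 0},{"fingers": 1,"travel": [7.3,49.7,-6],"yaw": 0},{"fingers": 1,"travel": [7.3,49.7,-6],"yaw": 0},{"fingers": 1,"travel": [7.3,49.7,-6],"yaw": 0}])

```text
time_s: 2.1
ee_pos: [0.5687, 0.2003, 0.3014]
ee_rot: [[0.913, 0.407, -0.0], [0.407, -0.913, -0.001], [-0.001, 0.001, -1.0]]
contact_force: [0.0, -0.4, 0.1]
grip_width: 1.001
gripper_force: 0.0
```

step_arm(commands=[{"fingers": 1,"travel": [0,0,0],"yaw": 0},{"fingers": 1,"travel": [0,0,0],"yaw": 0}])

```text
time_s: 2.35
ee_pos: [0.5683, 0.1983, 0.3013]
ee_rot: [[0.913, 0.408, -0.001], [0.408, -0.913, -0.001], [-0.002, 0.001, -1.0]]
contact_force: [-0.3, -0.2, 0.2]
grip_width: 1.001
gripper_force: 0.0
```

Run:
```python
from h import *
s=readout.state();w=cams.snapshot("wrist");cv2.imwrite("pics/w1.png",w)
print(s["ee_pos"],s["ee_rot"][:,1],s["joint_pos"])
print("black",blobs(w,(0,0,0),(180,255,50),(0,0,512,384),100));print("green",blobs(w,(55,80,20),(95,255,255),(0,0,512,384),300))
```

```text
[0.56832561 0.19825899 0.30132084] [ 4.07998005e-01 -9.12982505e-01  7.57752028e-04] [-14.23310699  22.38972826 -14.59446104 103.06379389   6.73554151
  55.47728461 -97.52827995]
black [((np.float64(6.6), np.float64(10.4)), [0, 0, 16, 24, 317]), ((np.float64(469.5), np.float64(77.4)), [429, 20, 83, 117, 3239]), ((np.float64(70.7), np.float64(84.8)), [53, 41, 42, 88, 719]), ((np.float64(122.9), np.float64(110.0)), [104, 77, 35, 67, 259]), ((np.float64(244.8), np.float64(151.3)), [203, 107, 79, 89, 4059]), ((np.float64(341.0), np.float64(185.4)), [315, 154, 60, 70, 1660]), ((np.float64(471.9), np.float64(193.2)), [445, 172, 55, 44, 209]), ((np.float64(493.5), np.float64(222.7)), [459, 198, 53, 50, 963]), ((np.float64(255.1), np.float64(338.9)), [0, 243, 512, 141, 36463])]
green [((np.float64(246.9), np.float64(147.7)), [203, 108, 88, 88, 3247])]
```

View pics/w1.png

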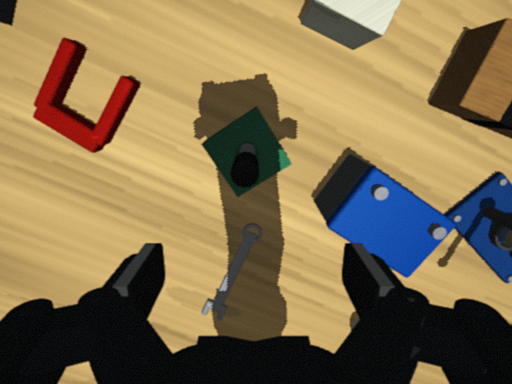

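The wrist view shows the rod's black grip top at about (245,169), the stand around (247,150), and the fingers centred on column 253.

Run:
```python
from h import *
s=readout.state();w=cv2.imread("pics/w1.png")
g=onz("wrist",245,169,.165,s);print(g.round(4), onz("wrist",247,150,.055,s).round(4))
print(blobs(w,(0,0,0),(180,255,22),(215,130,280,195),50))
print("delta cm",((g-s["ee_pos"])*100).round(2))
```

```text
[0.575  0.2084 0.165 ] [0.5749 0.2085 0.055 ]
[((np.float64(244.8), np.float64(169.4)), [230, 152, 29, 35, 803])]
delta cm [  0.66   1.1  -13.66]
```

step_arm(commands=[{"fingers": 1,"travel": [0.3,0.8,-6],"yaw": 0},{"fingers": 1,"travel": [0.3,0.8,-11],"yaw": 0},{"fingers": 1,"travel": [0.3,0.8,-15],"yaw": 0},{"fingers": 1,"travel": [0.3,0.8,-17.5],"yaw": 0},{"fingers": 1,"travel": [0.3,0.8,-17.5],"yaw": 0},{"fingers": 1,"travel": [0.3,0.8,-17.5],"yaw": 0}])

```text
time_s: 3.15
ee_pos: [0.5722, 0.2065, 0.1282]
ee_rot: [[0.913, 0.407, 0.001], [0.407, -0.913, 0.0], [0.001, 0.0, -1.0]]
contact_force: [0.4, -0.2, -0.8]
grip_width: 1.003
gripper_force: 0.0
```

step_arm(commands=[{"fingers": 0.1,"travel": [0,0,0],"yaw": 0},{"fingers": -0.2,"travel": [0,0,0],"yaw": 0},{"fingers": -0.4,"travel": [0,0,0],"yaw": 0},{"fingers": -1,"travel": [0,0,0],"yaw": 0},{"fingers": -1,"travel": [0,0,0],"yaw": 0},{"fingers": -1,"travel": [0,0,0],"yaw": 0},{"fingers": -1,"travel": [0,0,0],"yaw": 0},{"fingers": -1,"travel": [0,0,0],"yaw": 0}], force=100)

```text
time_s: 4.15
ee_pos: [0.5716, 0.2078, 0.1278]
ee_rot: [[0.913, 0.409, 0.001], [0.409, -0.913, 0.0], [0.001, 0.0, -1.0]]
contact_force: [-0.8, 0.7, 7.4]
grip_width: 0.304
gripper_force: 98.0
```

step_arm(commands=[{"fingers": -1,"travel": [0,0,2],"yaw": 0},{"fingers": -1,"travel": [0,0,5],"yaw": 0},{"fingers": -1,"travel": [0,0,9],"yaw": 0},{"fingers": -1,"travel": [0,0,14],"yaw": 0},{"fingers": -1,"travel": [0,0,19],"yaw": 0},{"fingers": -1,"travel": [0,0,19],"yaw": 0}])

```text
time_s: 4.9
ee_pos: [0.5726, 0.2082, 0.3208]
ee_rot: [[0.913, 0.408, 0.006], [0.408, -0.913, 0.002], [0.006, 0.0, -1.0]]
contact_force: [0.7, -0.2, -3.3]
grip_width: 0.301
gripper_force: 98.7
```

step_arm(commands=[{"fingers": -1,"travel": [1,-5,0],"yaw": 0},{"fingers": -1,"travel": [2,-11,0],"yaw": 0},{"fingers": -1,"travel": [3,-17,0],"yaw": 0},{"fingers": -1,"travel": [4.1,-23,0],"yaw": 0},{"fingers": -1,"travel": [4.1,-29,0],"yaw": 0},{"fingers": -1,"travel": [4.1,-35,0],"yaw": 0},{"fingers": -1,"travel": [4.1,-40,0],"yaw": 0},{"fingers": -1,"travel": [4.1,-41.5,0],"yaw": 0}])

```text
time_s: 5.9
ee_pos: [0.6105, -0.212, 0.3149]
ee_rot: [[0.915, 0.404, -0.003], [0.404, -0.915, -0.001], [-0.004, -0.0, -1.0]]
contact_force: [-0.5, 0.4, -3.6]
grip_width: 0.304
gripper_force: 99.0
```

step_arm(commands=[{"fingers": -1,"travel": [0,0,0],"yaw": 0},{"fingers": -1,"travel": [0,0,0],"yaw": 0},{"fingers": -1,"travel": [0,0,0],"yaw": 0}])

```text
time_s: 6.28
ee_pos: [0.6126, -0.2055, 0.3169]
ee_rot: [[0.912, 0.411, -0.0], [0.411, -0.912, 0.001], [0.0, -0.001, -1.0]]
contact_force: [-0.3, 0.4, -3.0]
grip_width: 0.302
gripper_force: 99.1
```

Run:
```python
from h import *
s=readout.state();w=cams.snapshot("wrist");a=cams.snapshot("scene");cv2.imwrite("pics/w2.png",w);cv2.imwrite("pics/s2.png",a)
print(s["ee_pos"],s["contact_force"],s["grip_width"])
print("orange",blobs(w,(5,150,100),(17,255,255),(0,0,512,384),100))
cv2.imwrite("pics/m2.png",np.hstack([w[60:380,100:420],cv2.resize(a[110:230,160:280],(400,400),interpolation=2)[:320]]))
```

```text
[ 0.61259282 -0.20546359  0.31688994] [-0.34120055  0.38552233 -2.96091192] 0.30183511623983816
orange [((np.float64(256.7), np.float64(161.6)), [238, 147, 40, 39, 511])]
```

View pics/m2.png

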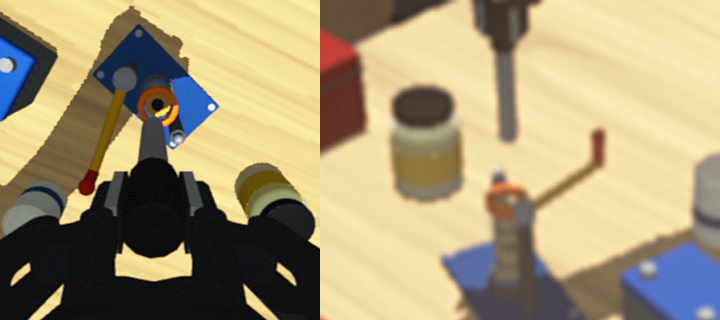

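The left view (wrist) shows the rim at about (258,166), just beyond the rod's foot at about (253,178). The right view (scene) shows the foot hanging above the rim, with the foot at about (216,151).

Run:
```python
from h import *
s=readout.state();w=cv2.imread("pics/w2.png");a=cv2.imread("pics/s2.png")
print("rim wrist",onz("wrist",257.7,166.3,.13,s).round(4))
b=blobs(a,(5,150,100),(17,255,255),(190,150,235,200));print(b)
o=b[0][1];print("rim scene",onz("scene",o[0]+o[2]/2-.5,o[1]+o[3]/2-.5,.13).round(4))
# shaft in scene: columns of grey shaft on wood by saturation
h=cv2.cvtColor(a,cv2.COLOR_BGR2HSV)
for v in range(132,156,2): print(v,h[v,206:228,1])
```

```text
rim wrist [ 0.6167 -0.21    0.13  ]
[((np.float64(214.0), np.float64(169.0)), [211, 165, 9, 10, 37])]
rim scene [ 0.6184 -0.2097  0.13  ]
132 [77 77 77 76 77 83 84 56 28 28 29 47 81 88 81 80 82 82 83 80 77 75]
134 [73 75 76 77 77 83 85 61 30 26 28 47 80 87 81 81 82 82 82 81 82 81]
136 [71 71 73 72 73 78 90 67 30 26 29 44 82 85 76 77 78 79 81 82 82 82]
138 [74 72 72 71 70 74 85 75 34 24 26 41 81 87 78 76 75 76 76 77 78 81]
140 [79 77 76 75 74 73 84 79 36 24 26 38 80 87 77 77 77 77 77 77 75 76]
142 [80 79 80 80 78 78 86 80 40 25 28 37 74 88 77 73 73 76 76 77 77 77]
144 [79 77 79 80 80 82 86 78 42 25 25 34 70 89 78 71 73 72 72 73 75 77]
146 [79 78 78 77 77 79 85 82 49 27 28 31 60 87 81 73 73 72 72 72 72 73]
148 [84 83 83 81 79 78 83 83 54 28 25 30 57 85 86 79 76 75 74 74 73 73]
150 [82 81 84 83 83 82 86 82 54 28 24 26 61 86 84 79 80 80 78 77 76 75]
152 [80 79 80 79 79 79 82 87 84 74 68 72 85 84 77 75 75 75 77 77 79 79]
154 [79 79 78 79 78 79 79 79 80 81 83 84 83 81 79 78 77 75 74 73 74 75]
```

Run:
```python
from h import *
s=readout.state();w=cv2.imread("pics/w2.png")
print("foot scene",onz("scene",216.1,149.3,.199).round(4))
h=cv2.cvtColor(w,cv2.COLOR_BGR2HSV)
for v in range(168,190,2): print(v,h[v,238:272,1])
for v in(176,178,180):print(v,(onz("wrist",253.5,v,.199,s)-.010*s["ee_rot"][:,0]).round(4))
print(s["ee_pos"])
```

```text
foot scene [ 0.5995 -0.2202  0.199 ]
168 [220 238 230 244 231  96 102 115  40 170 186 187 182 189 165 113  43  55
  75 118 106 162  75 141 176 183 191 184 181 178 161 148  54  96]
170 [199 255 249 251 242 202  71 116 112  14 168 200 181 197 186 177 163 159
 131 127 176 171 193 188 181 175 162 156 152 163 164  99  79 218]
172 [169 227 246 255 242 240 187  54 114 122  22 131 192 197 183 194 180 187
 189 193 186 182 174 159 153 154 161 170 178 156  68  97 229 239]
174 [111 126 234 251 253 242 249 176  76 106 150 139  69  59 147 177 197 187
 163 161 160 159 166 166 157 148 131  53 109  48 154 228 238 220]
176 [192 114 134 242 249 240 251 249 242 191  60 102 148 157 136 113  25 118
 146 135 129 108  54  35  67 150 171 132  65 191 255 237 211 199]
178 [ 75  35  69 144 243 246 249 217 173  90  29   4  11   8  15  11  26  57
  75  95 127 153 144 112  64  56  94 176 241 236 218 208 196 202]
180 [106 106  89  51  68 145 158  88   8  23  18  15  26  15  15  12   8  11
  15  11  16   4  73 173 234 254 239 218 203 190 194 205 217 225]
182 [106 102 104 107 103  60  23  23  23  18  15  11  12  23  11   8  15  15
  15  25   4  19  47  84 175 191 188 186 200 210 222 234 233 219]
184 [105 108 105 114 108  39  24  12   8  11  19  14  16  18   8  22  11  22
  15  19  15  15  23  22 159 203 220 221 208 208 215 215 135  53]
186 [108 106 113 115  78  16  20  19   8  12  23  22  15  11  12  18  19  11
  11  11  19  11  27  32  21  86  94 101 119 163 198 165  35  18]
188 [109 107 112 108  46  21  16  19  22   4  15  11  18  11  15  19   4  11
  15   4  19  15  20  12  30 113 185 212 207 205 193 164   9  26]
176 [ 0.6114 -0.2072  0.199 ]
178 [ 0.6097 -0.208   0.199 ]
180 [ 0.608  -0.2087  0.199 ]
[ 0.61251249 -0.206191    0.31704309]
```

```bash
cat >> h.py <<'E'
def proj(n,P):
    p=cams.camera_params(n); f=192/np.tan(np.radians(p["vfov"]/2));q=np.linalg.inv(np.array(p["extrinsics"]))@np.r_[P,1]
    return p["cx"]+f*q[0]/-q[2],p["cy"]-f*q[1]/-q[2]
E
python3 - <<'E'
from h import *
for z in(.199,.212,.304,.317):print(z,proj("scene",[.611,-.207,z]))
print("rim",proj("scene",[.615,-.2095,.13]),"piv top",proj("scene",[.6309,-.1632,.15]))
a=cv2.imread("pics/s2.png")
h=cv2.cvtColor(a,cv2.COLOR_BGR2HSV);print(h[100:152,215:217,2].mean(1).astype(int))
E
```

```text
0.199 (np.float64(216.28337111644007), np.float64(152.1410081060223))
0.212 (np.float64(216.12424786633852), np.float64(148.87752178075394))
0.304 (np.float64(214.94978735359126), np.float64(124.79030749577262))
0.317 (np.float64(214.77666632746275), np.float64(121.23973835501968))
rim (np.float64(215.75417180439382), np.float64(169.11173450883302)) piv top (np.float64(221.51442362037884), np.float64(171.79145874520302))
[ 60  61  66  85 116 152 190 202 177 122  76  62  67  69  71  72  71  70
  71  71  72  71  69  68  67  78  96 104 106 106 106 107 107 107 108 107
 107 108 108 108 108 109 110 110 110 110 111 111 111 111 109 119]
```

step_arm(commands=[{"fingers": -1,"travel": [0.3,-0.25,-2],"yaw": 0},{"fingers": -1,"travel": [0.3,-0.25,-4],"yaw": 0},{"fingers": -1,"travel": [0.3,-0.25,-5.5],"yaw": 0},{"fingers": -1,"travel": [0.3,-0.25,-5.5],"yaw": 0},{"fingers": -1,"travel": [0.3,-0.25,-5.5],"yaw": 0}])

```text
time_s: 7.0
ee_pos: [0.6157, -0.2101, 0.2623]
ee_rot: [[0.913, 0.408, 0.001], [0.408, -0.913, -0.0], [0.0, 0.0, -1.0]]
contact_force: [0.6, -0.4, -3.9]
grip_width: 0.299
gripper_force: 99.1
```

Run:
```python
from h import *
s=readout.state();w=cams.snapshot("wrist");a=cams.snapshot("scene");cv2.imwrite("pics/w3.png",w);cv2.imwrite("pics/s3.png",a)
print(s["ee_pos"],s["contact_force"])
cv2.imwrite("pics/m3.png",np.hstack([cv2.resize(w[100:220,193:313],(400,400),interpolation=2),cv2.resize(a[120:200,175:255],(400,400),interpolation=2)]))
```

```text
[ 0.61565861 -0.21013983  0.26225097] [ 0.56516475 -0.44056595 -3.85357042]
```

View pics/m3.png

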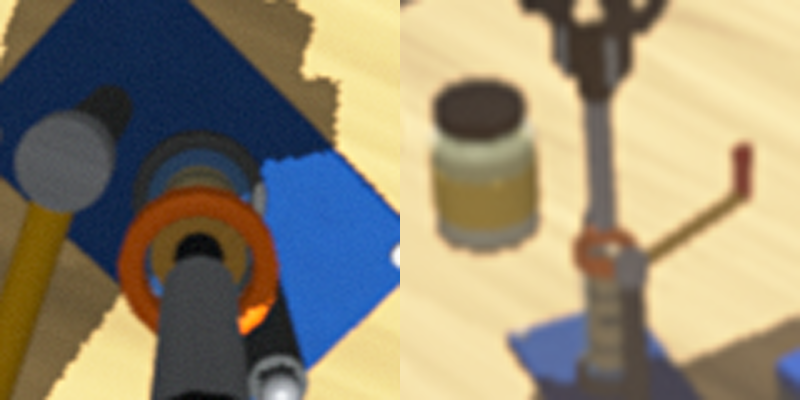

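The wrist crop (left) shows the rim centred at about (198,264) and the foot's front edge at about (203,256). The scene crop (right) shows the rod going down to the rim, with the shaft at column 600 and the rim at column 605.

Run:
```python
from h import *
s=readout.state();R=s["ee_rot"];t=s["ee_pos"]
r=onz("wrist",252.4,179,.13,s);print("rim",r.round(4),"in tool",(R.T@(r-t)).round(4))
for z in(.144,.152):
    f=onz("wrist",253.9,176.8,z,s)-.01*R[:,0];print("foot",z,f.round(4),"in tool",(R.T@(f-t)).round(4))
```

```text
rim [ 0.6175 -0.2089  0.13  ] in tool [ 0.0019 -0.0005  0.1327]
foot 0.144 [ 0.6141 -0.2119  0.144 ] in tool [-0.0024  0.0008  0.1187]
foot 0.152 [ 0.6159 -0.2111  0.152 ] in tool [-0.0004  0.0008  0.1107]
```

step_arm(commands=[{"fingers": -1,"travel": [0.15,0.25,0],"yaw": 0},{"fingers": -1,"travel": [0.15,0.25,-0.7],"yaw": 0},{"fingers": -1,"travel": [0.15,0.25,-1.4],"yaw": 0},{"fingers": -1,"travel": [0.15,0.25,-2.1],"yaw": 0},{"fingers": -1,"travel": [0.15,0.25,-2.5],"yaw": 0}])

```text
time_s: 7.72
ee_pos: [0.6165, -0.2075, 0.2362]
ee_rot: [[0.913, 0.408, -0.001], [0.408, -0.913, 0.0], [-0.001, -0.001, -1.0]]
contact_force: [-0.6, -0.8, -2.9]
grip_width: 0.303
gripper_force: 99.1
```

step_arm(commands=[{"fingers": -1,"travel": [0,0,-0.5],"yaw": 0},{"fingers": -1,"travel": [0,0,-1.0],"yaw": 0},{"fingers": -1,"travel": [0,0,-1.5],"yaw": 0},{"fingers": -1,"travel": [0,0,-1.5],"yaw": 0}])

```text
time_s: 8.22
ee_pos: [0.6167, -0.2076, 0.2216]
ee_rot: [[0.913, 0.409, -0.0], [0.409, -0.913, 0.0], [-0.0, -0.0, -1.0]]
contact_force: [-0.7, 1.2, -3.4]
grip_width: 0.303
gripper_force: 99.1
```

step_arm(commands=[{"fingers": -1,"travel": [0,0,-0.4],"yaw": 0},{"fingers": -1,"travel": [0,0,-0.8],"yaw": 0},{"fingers": -1,"travel": [0,0,-1.2],"yaw": 0},{"fingers": -1,"travel": [0,0,-1.2],"yaw": 0}])

```text
time_s: 8.72
ee_pos: [0.6168, -0.2076, 0.2096]
ee_rot: [[0.913, 0.408, -0.0], [0.408, -0.913, -0.0], [-0.0, -0.0, -1.0]]
contact_force: [-0.2, -0.0, -1.8]
grip_width: 0.303
gripper_force: 99.3
```

step_arm(commands=[{"fingers": -1,"travel": [0,0,-0.3],"yaw": 0},{"fingers": -1,"travel": [0,0,-0.6],"yaw": 0},{"fingers": -1,"travel": [0,0,-0.8],"yaw": 0},{"fingers": -1,"travel": [0,0,-0.8],"yaw": 0}])

```text
time_s: 9.22
ee_pos: [0.6168, -0.2076, 0.2017]
ee_rot: [[0.913, 0.409, -0.0], [0.409, -0.913, -0.0], [-0.0, -0.0, -1.0]]
contact_force: [0.2, -0.4, -1.3]
grip_width: 0.302
gripper_force: 99.4
```

step_arm(commands=[{"fingers": -1,"travel": [0,0,-0.2],"yaw": 0},{"fingers": -1,"travel": [0,0,-0.4],"yaw": 0},{"fingers": -1,"travel": [0,0,-0.4],"yaw": 0}])

```text
time_s: 9.6
ee_pos: [0.6169, -0.2076, 0.1979]
ee_rot: [[0.913, 0.409, 0.0], [0.409, -0.913, -0.0], [0.0, 0.0, -1.0]]
contact_force: [0.5, -0.5, 1.5]
grip_width: 0.305
gripper_force: 99.8
```

step_arm(commands=[{"fingers": -1,"travel": [0,0,-0.15],"yaw": 0},{"fingers": -1,"travel": [0,0,-0.3],"yaw": 0},{"fingers": -1,"travel": [0,0,-0.3],"yaw": 0}])

```text
time_s: 9.98
ee_pos: [0.6178, -0.2075, 0.1977]
ee_rot: [[0.913, 0.409, 0.003], [0.409, -0.913, -0.001], [0.002, 0.002, -1.0]]
contact_force: [-2.6, 0.1, 20.8]
grip_width: 0.3
gripper_force: 102.2
```

step_arm(commands=[{"fingers": -1,"travel": [0,0,-0.15],"yaw": 0},{"fingers": -1,"travel": [0,0,-0.3],"yaw": 0},{"fingers": -1,"travel": [0,0,-0.3],"yaw": 0}])

```text
time_s: 10.35
ee_pos: [0.6188, -0.2073, 0.1975]
ee_rot: [[0.913, 0.409, 0.006], [0.409, -0.913, -0.001], [0.005, 0.004, -1.0]]
contact_force: [-6.9, 3.1, 41.9]
grip_width: 0.301
gripper_force: 104.9
```

step_arm(commands=[{"fingers": -1,"travel": [0,0,1.5],"yaw": 0},{"fingers": -1,"travel": [0,0,4],"yaw": 0},{"fingers": -1,"travel": [0,0,8],"yaw": 0},{"fingers": -1,"travel": [0,0,12.5],"yaw": 0},{"fingers": -1,"travel": [0,0,12.5],"yaw": 0}])

```text
time_s: 10.98
ee_pos: [0.618, -0.2078, 0.32]
ee_rot: [[0.913, 0.408, 0.005], [0.408, -0.913, -0.001], [0.004, 0.003, -1.0]]
contact_force: [0.5, -1.1, -3.7]
grip_width: 0.307
gripper_force: 99.4
```

step_arm(commands=[{"fingers": -1,"travel": [0,5,0],"yaw": 0},{"fingers": -1,"travel": [0,11,0],"yaw": 0},{"fingers": -1,"travel": [-1,17,0],"yaw": 0},{"fingers": -1,"travel": [-2,23,0],"yaw": 0},{"fingers": -1,"travel": [-3,29,0],"yaw": 0},{"fingers": -1,"travel": [-4.5,35,0],"yaw": 0},{"fingers": -1,"travel": [-4.5,40,0],"yaw": 0},{"fingers": -1,"travel": [-4.5,41.5,0],"yaw": 0}])

```text
time_s: 11.98
ee_pos: [0.5701, 0.2114, 0.3152]
ee_rot: [[0.911, 0.413, -0.003], [0.413, -0.911, 0.001], [-0.002, -0.002, -1.0]]
contact_force: [0.5, -1.3, -2.6]
grip_width: 0.303
gripper_force: 99.6
```

step_arm(commands=[{"fingers": -1,"travel": [0,0,0],"yaw": 0},{"fingers": -1,"travel": [0,0,-5],"yaw": 0},{"fingers": -1,"travel": [0,0,-10],"yaw": 0},{"fingers": -1,"travel": [0,0,-13],"yaw": 0},{"fingers": -1,"travel": [0,0,-13],"yaw": 0},{"fingers": -1,"travel": [0,0,-13],"yaw": 0}])

```text
time_s: 12.72
ee_pos: [0.5726, 0.2064, 0.1879]
ee_rot: [[0.913, 0.407, 0.001], [0.407, -0.913, -0.0], [0.001, 0.0, -1.0]]
contact_force: [-0.1, -0.1, -3.3]
grip_width: 0.304
gripper_force: 99.5
```

Run:
```python
from h import *
s=readout.state();w=cams.snapshot("wrist");a=cams.snapshot("scene")
print(s["ee_pos"],s["contact_force"])
cv2.imwrite("pics/m4.png",np.hstack([cv2.resize(w[100:220,193:313],(400,400),interpolation=2),cv2.resize(a[180:260,280:360],(400,400),interpolation=2)]))
```

```text
[0.57264121 0.20643    0.18790331] [-0.09869506 -0.10689829 -3.29126124]
```

View pics/m4.png

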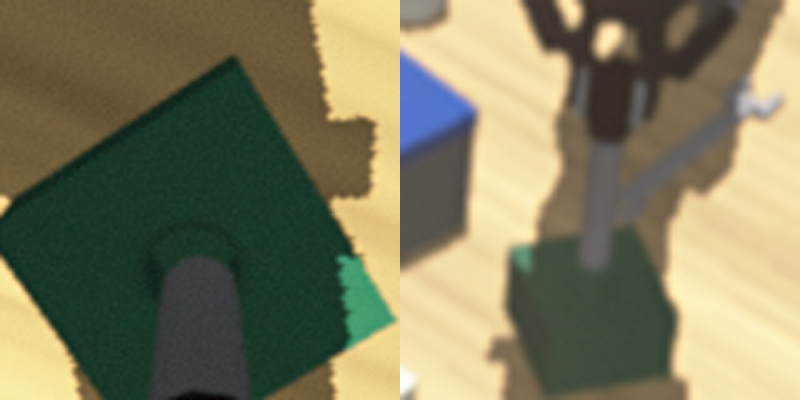

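The wrist crop (left) shows the hole ring centred at about (192,265) and the foot at column 201 with its front edge at row 255. The scene crop (right) shows the foot just above the stand's top.

Run:
```python
from h import *
s=readout.state();R=s["ee_rot"];t=s["ee_pos"]
px=lambda u,v:(193+u/3.3333,100+v/3.3333)
T=onz("wrist",*px(192,222),.055,s)-.0135*R[:,0]
for n,q in(("hole(front edge)",T),("L",onz("wrist",*px(148,265),.055,s)),("R",onz("wrist",*px(237,265),.055,s)),("foot",onz("wrist",*px(201,255),.070,s)-.01*R[:,0])):print(n,q.round(4),(R.T@(q-t)).round(4))
```

```text
hole(front edge) [0.5723 0.2093 0.055 ] [ 1.000e-04 -2.200e-03  1.336e-01]
L [0.5683 0.2211 0.055 ] [ 0.0012 -0.0146  0.1336]
R [0.5785 0.1982 0.055 ] [0.0012 0.0105 0.1336]
foot [0.5713 0.2061 0.07  ] [-0.0021  0.0003  0.1186]
```

step_arm(commands=[{"fingers": -1,"travel": [0.05,0.22,0],"yaw": 0},{"fingers": -1,"travel": [0.05,0.22,-0.7],"yaw": 0},{"fingers": -1,"travel": [0.05,0.22,-1.4],"yaw": 0},{"fingers": -1,"travel": [0.05,0.22,-2],"yaw": 0},{"fingers": -1,"travel": [0.05,0.22,-2],"yaw": 0}])

```text
time_s: 13.45
ee_pos: [0.5719, 0.2095, 0.1662]
ee_rot: [[0.913, 0.409, -0.001], [0.409, -0.913, -0.001], [-0.001, -0.0, -1.0]]
contact_force: [-0.3, 0.5, -3.2]
grip_width: 0.302
gripper_force: 99.5
```

step_arm(commands=[{"fingers": -1,"travel": [0,0,-0.8],"yaw": 0},{"fingers": -1,"travel": [0,0,-1.6],"yaw": 0},{"fingers": -1,"travel": [0,0,-2.4],"yaw": 0},{"fingers": -1,"travel": [0,0,-3.2],"yaw": 0},{"fingers": -1,"travel": [0,0,-3.6],"yaw": 0},{"fingers": -1,"travel": [0,0,-3.6],"yaw": 0}])

```text
time_s: 14.2
ee_pos: [0.5722, 0.2096, 0.1306]
ee_rot: [[0.913, 0.409, -0.001], [0.409, -0.913, -0.0], [-0.001, -0.0, -1.0]]
contact_force: [-0.7, 0.2, -3.5]
grip_width: 0.305
gripper_force: 99.5
```

step_arm(commands=[{"fingers": -1,"travel": [0,0,-0.1],"yaw": 0},{"fingers": -1,"travel": [0,0,-0.2],"yaw": 0},{"fingers": -1,"travel": [0,0,-0.2],"yaw": 0}])

```text
time_s: 14.58
ee_pos: [0.5723, 0.2096, 0.1291]
ee_rot: [[0.913, 0.408, 0.0], [0.408, -0.913, 0.0], [0.0, 0.0, -1.0]]
contact_force: [0.2, -0.1, -2.4]
grip_width: 0.301
gripper_force: 99.5
```

step_arm(commands=[{"fingers": -1,"travel": [0,0,-0.1],"yaw": 0},{"fingers": -1,"travel": [0,0,-0.1],"yaw": 0},{"fingers": -0.2,"travel": [0,0,-0.1],"yaw": 0},{"fingers": 0.2,"travel": [0,0,-0.1],"yaw": 0},{"fingers": 1,"travel": [0,0,-0.1],"yaw": 0},{"fingers": 1,"travel": [0,0,-0.1],"yaw": 0},{"fingers": 1,"travel": [0,0,-0.1],"yaw": 0},{"fingers": 1,"travel": [0,0,-0.1],"yaw": 0}])

```text
time_s: 15.58
ee_pos: [0.5723, 0.2096, 0.128]
ee_rot: [[0.913, 0.409, 0.0], [0.409, -0.913, -0.0], [-0.0, 0.0, -1.0]]
contact_force: [0.4, 0.6, 0.5]
grip_width: 1.001
gripper_force: 0.0
```

step_arm(commands=[{"fingers": 1,"travel": [0,0,3],"yaw": 0},{"fingers": 1,"travel": [0,0,7],"yaw": 0},{"fingers": 1,"travel": [0,0,12],"yaw": 0},{"fingers": 1,"travel": [0,0,18],"yaw": 0},{"fingers": 1,"travel": [0,0,18],"yaw": 0},{"fingers": 1,"travel": [0,0,18],"yaw": 0}])

```text
time_s: 16.32
ee_pos: [0.572, 0.2094, 0.3078]
ee_rot: [[0.913, 0.408, 0.0], [0.408, -0.913, -0.0], [-0.0, 0.0, -1.0]]
contact_force: [-0.2, -0.7, 0.1]
grip_width: 1.004
gripper_force: 0.0
```

Run:
```python
from h import *
s=readout.state();w=cams.snapshot("wrist");b=cams.snapshot("top")
print(s["ee_pos"],s["contact_force"],s["joint_pos"][-1])
cv2.imwrite("pics/m5.png",np.hstack([cv2.resize(w[60:220,173:333],(400,400),interpolation=2),cv2.resize(b[165:225,290:350],(400,400),interpolation=2)]))
B=(285,165,350,225)
print(blobs(b,(0,150,60),(4,255,255),B)+blobs(b,(172,150,60),(180,255,255),B))
```

```text
[0.572017   0.20938184 0.30775545] [-0.24289751 -0.68279076  0.1347376 ] -98.50465333679163
[((np.float64(312.8), np.float64(217.6)), [311, 216, 5, 4, 16])]
```

View pics/m5.png

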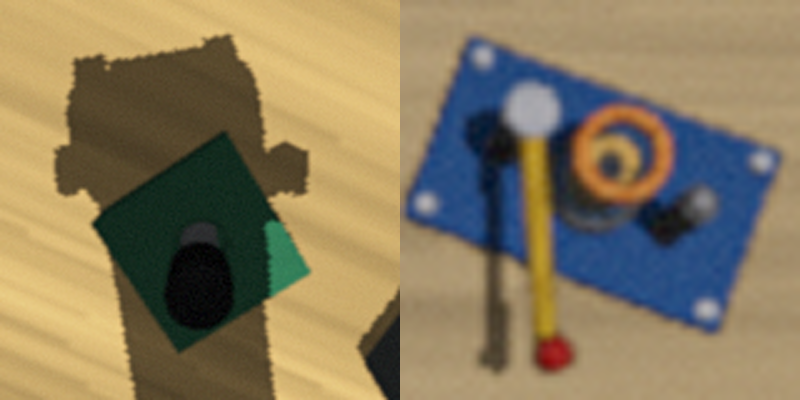

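The wrist crop shows the rod upright in the stand hole. The top crop shows the rim clear and the bar still open, with the knob unmoved.

step_arm(commands=[{"fingers": -1,"travel": [-1,-5,0],"yaw": 0},{"fingers": -1,"travel": [-2,-11,0],"yaw": -5},{"fingers": -1,"travel": [-3,-17,-2],"yaw": -10},{"fingers": -1,"travel": [-4,-23,-4],"yaw": -15},{"fingers": -1,"travel": [-5,-29,-6],"yaw": -20},{"fingers": -1,"travel": [-5.7,-33.5,-6],"yaw": -20},{"fingers": -1,"travel": [-5.7,-33.5,-6],"yaw": -20},{"fingers": -1,"travel": [-5.7,-33.5,-6],"yaw": -20}])

```text
time_s: 17.42
ee_pos: [0.515, -0.1248, 0.2471]
ee_rot: [[0.997, 0.072, -0.002], [0.072, -0.997, 0.001], [-0.002, -0.001, -1.0]]
contact_force: [0.3, 0.3, 1.1]
grip_width: 0.0
gripper_force: 0.0
```

Run:
```python
from h import *
s=readout.state();w=cams.snapshot("wrist");t=s["ee_pos"];print(t,s["joint_pos"][-1],s["grip_width"])
b=blobs(w,(0,150,50),(4,255,255),(0,0,512,384),60)+blobs(w,(172,150,50),(180,255,255),(0,0,512,384),60)
for c,st in b: print(c,st,onz("wrist",*c,.178,s).round(4))
for c,st in blobs(w,(5,150,100),(17,255,255),(0,0,512,384),100):print("rim",st,onz("wrist",st[0]+st[2]/2-.5,st[1]+st[3]/2-.5,.13,s).round(4))
P=np.array([.632,-.164])
for th,d in[(183.5,.045),(183.5,.024),(196,.022),(209,.022),(222,.022),(232,.022),(238,.022),(243,.022),(246,.022),(249,.022),(249,.018)]:
    a=np.radians(th);q=P+.115*np.array([np.cos(a),np.sin(a)])-d*np.array([-np.sin(a),np.cos(a)]);print(th,d,q.round(4),((q-t[:2])*100).round(2),"yaw",round(th-183.5))
```

```text
[ 0.51502547 -0.12481833  0.24709571] -81.90132484608999 0.00025962285763935064
(np.float64(314.6), np.float64(200.7)) [302, 186, 26, 29, 474] [ 0.5203 -0.1697  0.178 ]
rim [339, 42, 57, 61, 1293] [ 0.6153 -0.2086  0.13  ]
183.5 0.045 [ 0.5145 -0.1261] [-0.06 -0.13] yaw 0
183.5 0.024 [ 0.5157 -0.1471] [ 0.07 -2.22] yaw 0
196 0.022 [ 0.5154 -0.1746] [ 0.04 -4.97] yaw 12
209 0.022 [ 0.5208 -0.2005] [ 0.57 -7.57] yaw 26
222 0.022 [ 0.5318 -0.2246] [ 1.68 -9.98] yaw 38
232 0.022 [ 0.5439 -0.2411] [  2.88 -11.63] yaw 48
238 0.022 [ 0.5524 -0.2499] [  3.74 -12.5 ] yaw 54
243 0.022 [ 0.5602 -0.2565] [  4.52 -13.17] yaw 60
246 0.022 [ 0.5651 -0.2601] [  5.01 -13.53] yaw 62
249 0.022 [ 0.5702 -0.2635] [  5.52 -13.87] yaw 66
249 0.018 [ 0.574  -0.2649] [  5.9  -14.01] yaw 66
```

step_arm(commands=[{"fingers": -1,"travel": [0,0,-5],"yaw": 0},{"fingers": -1,"travel": [0,0,-9],"yaw": 0},{"fingers": -1,"travel": [0,0,-9],"yaw": 0},{"fingers": -1,"travel": [0,0,-9],"yaw": 0}])

```text
time_s: 17.98
ee_pos: [0.5161, -0.1245, 0.159]
ee_rot: [[0.997, 0.073, 0.001], [0.073, -0.997, 0.0], [0.001, -0.0, -1.0]]
contact_force: [-0.5, -0.2, -0.1]
grip_width: 0.003
gripper_force: 0.0
```

step_arm(commands=[{"fingers": -1,"travel": [0.1,-1.2,0],"yaw": 0},{"fingers": -1,"travel": [0.1,-2.2,0],"yaw": 0},{"fingers": -1,"travel": [0.1,-3.1,0],"yaw": 4},{"fingers": -1,"travel": [0.1,-4.0,0],"yaw": 8},{"fingers": -1,"travel": [0.1,-5.0,0],"yaw": 12},{"fingers": -1,"travel": [0.3,-6.3,0],"yaw": 19},{"fingers": -1,"travel": [0.6,-7.6,0],"yaw": 26},{"fingers": -1,"travel": [0.6,-7.6,0],"yaw": 26}])

```text
time_s: 18.98
ee_pos: [0.5212, -0.2034, 0.1585]
ee_rot: [[0.867, 0.498, 0.001], [0.498, -0.867, -0.001], [0.0, 0.001, -1.0]]
contact_force: [0.5, 0.3, 0.7]
grip_width: 0.003
gripper_force: 0.0
```

step_arm(commands=[{"fingers": -1,"travel": [0.5,-1.2,0],"yaw": 6},{"fingers": -1,"travel": [1.1,-2.3,0],"yaw": 12},{"fingers": -1,"travel": [1.7,-3.2,0],"yaw": 17},{"fingers": -1,"travel": [2.3,-4.0,0],"yaw": 22},{"fingers": -1,"travel": [3.1,-4.8,0],"yaw": 28},{"fingers": -1,"travel": [3.1,-4.8,0],"yaw": 28}])

```text
time_s: 19.73
ee_pos: [0.5524, -0.2498, 0.1581]
ee_rot: [[0.532, 0.847, 0.0], [0.847, -0.532, 0.0], [0.0, 0.0, -1.0]]
contact_force: [-1.2, 1.1, 0.2]
grip_width: 0.002
gripper_force: 0.0
```

Run:
```python
from h import *
s=readout.state();b=cams.snapshot("top");w=cams.snapshot("wrist");print(s["ee_pos"],s["contact_force"],s["joint_pos"][-1])
cv2.imwrite("pics/m6.png",np.hstack([cv2.resize(w,(400,300)),cv2.resize(b[165:225,290:350],(300,300),interpolation=2)]))
```

```text
[ 0.55238093 -0.24980502  0.15809332] [-1.22259341  1.14057591  0.18532427] -30.94282889065131
```

View pics/m6.png

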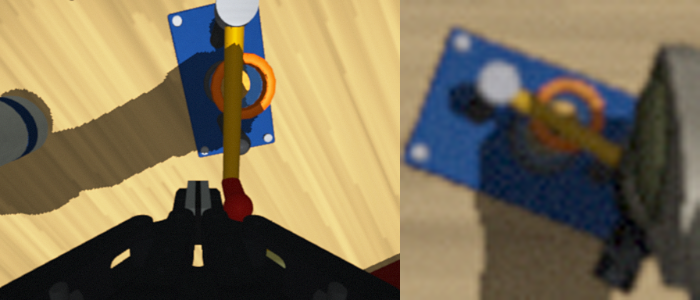

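The wrist view shows the knob held against the finger's side and the bar nearly over the mouth.

step_arm(commands=[{"fingers": -1,"travel": [0.4,-0.35,0],"yaw": 3},{"fingers": -1,"travel": [0.8,-0.7,0],"yaw": 6},{"fingers": -1,"travel": [1.25,-1.0,0],"yaw": 8},{"fingers": -1,"travel": [1.25,-1.0,0],"yaw": 8}])

```text
time_s: 20.32
ee_pos: [0.5652, -0.2593, 0.1581]
ee_rot: [[0.406, 0.914, 0.001], [0.914, -0.406, -0.0], [0.0, 0.001, -1.0]]
contact_force: [0.5, -0.3, -1.0]
grip_width: 0.002
gripper_force: 0.0
```

step_arm(commands=[{"fingers": -1,"travel": [0.25,-0.15,0],"yaw": 2},{"fingers": -1,"travel": [0.5,-0.35,0],"yaw": 3},{"fingers": -1,"travel": [0.5,-0.35,0],"yaw": 3}])

```text
time_s: 20.7
ee_pos: [0.5701, -0.263, 0.1579]
ee_rot: [[0.357, 0.934, 0.0], [0.934, -0.357, 0.0], [0.0, 0.0, -1.0]]
contact_force: [-0.2, 0.2, 0.2]
grip_width: 0.002
gripper_force: 0.0
```

step_arm(commands=[{"fingers": -1,"travel": [0.2,-0.08,0],"yaw": 0},{"fingers": -1,"travel": [0.4,-0.15,0],"yaw": 0},{"fingers": -1,"travel": [0.4,-0.15,0],"yaw": 0}])

```text
time_s: 21.08
ee_pos: [0.5716, -0.2637, 0.1576]
ee_rot: [[0.357, 0.934, -0.005], [0.934, -0.357, 0.001], [-0.001, -0.005, -1.0]]
contact_force: [-7.9, 3.4, 5.6]
grip_width: -0.003
gripper_force: 4.3
```

Run:
```python
from h import *
s=readout.state();w=cams.snapshot("wrist");print(s["ee_pos"],s["contact_force"])
for c,st in blobs(w,(0,150,40),(4,255,255),(200,180,400,300),40)+blobs(w,(172,150,40),(180,255,255),(200,180,400,300),40): print(c,st)
h=[onz("wrist",*c,.146,s) for c in [(0,0)]]
# bar direction from its yellow pixels
m=cv2.inRange(cv2.cvtColor(w,cv2.COLOR_BGR2HSV),(19,150,60),(32,255,255));n,l,st,c=cv2.connectedComponentsWithStats(m)
i=1+np.argmax(st[1:,4]);v,u=np.where(l==i);print(st[i])
P=np.array([onz("wrist",a,b,.146,s)[:2] for a,b in zip(u,v)]);P-=P.mean(0);d=np.linalg.svd(P,full_matrices=0)[2][0];print("bar angle",np.degrees(np.arctan2(d[1],d[0]))%180+180)
```

```text
[ 0.57159141 -0.26370538  0.15763938] [-7.85261654  3.37837922  5.57771427]
(np.float64(298.5), np.float64(256.3)) [281, 229, 38, 54, 1231]
[ 264   33   45  196 4582]Traceback (most recent call last):
  File "<stdin>", line 8, in <module>
  File "h.py", line 11, in onz
    o,d=ray(n,u,v,s);return o+d*(z-o[2])/d[2]
        ~~~^^^^^^^^^
  File "h.py", line 4, in ray
    p=cams.camera_params(n); f=192/np.tan(np.radians(p["vfov"]/2))
ValueError: time passes only in moves, steps and waits
```

step_arm(commands=[{"fingers": -1,"travel": [0.15,-0.06,0],"yaw": 0},{"fingers": -1,"travel": [0.15,-0.06,0],"yaw": 0},{"fingers": -1,"travel": [0.15,-0.06,0],"yaw": 0}])

```text
time_s: 21.5
ee_pos: [0.5717, -0.2639, 0.1575]
ee_rot: [[0.357, 0.934, -0.007], [0.934, -0.357, 0.001], [-0.001, -0.007, -1.0]]
contact_force: [-12.7, 4.4, 8.3]
grip_width: -0.006
gripper_force: 6.6
```

step_arm(commands=[{"fingers": -1,"travel": [-1.5,0.6,0],"yaw": 0},{"fingers": -1,"travel": [-4,1.5,0],"yaw": 0},{"fingers": -1,"travel": [-5,2,5],"yaw": 0},{"fingers": -1,"travel": [-5,2,11],"yaw": 0},{"fingers": -1,"travel": [-5,2,15],"yaw": 0},{"fingers": -1,"travel": [-5,2,15],"yaw": 0},{"fingers": -1,"travel": [-5,2,15],"yaw": 0}])

```text
time_s: 22.38
ee_pos: [0.5248, -0.245, 0.3075]
ee_rot: [[0.357, 0.934, -0.0], [0.934, -0.357, -0.0], [-0.0, 0.0, -1.0]]
contact_force: [0.5, -0.3, 0.4]
grip_width: -0.003
gripper_force: 0.0
```

Run:
```python
from h import *
s=readout.state();w=cams.snapshot("wrist");a=cams.snapshot("scene");print(s["ee_pos"],s["contact_force"])
m=cv2.inRange(cv2.cvtColor(w,cv2.COLOR_BGR2HSV),(19,150,60),(32,255,255));n,l,st,c=cv2.connectedComponentsWithStats(m)
i=1+np.argmax(st[1:,4]);v,u=np.where(l==i);print(st[i])
vx,vy,x,y=cv2.fitLine(np.c_[u,v].astype(np.float32),2,0,.01,.01).ravel()
A,B=[onz("wrist",x+k*vx,y+k*vy,.146,s)[:2] for k in(-40,40)];d=A-B;print("bar angle",np.degrees(np.arctan2(d[1],d[0]))%180+180)
b2=blobs(w,(5,150,80),(17,255,255),(0,0,512,384),60);print(b2)
cv2.imwrite("pics/m7.png",np.hstack([cv2.resize(w,(400,300)),cv2.resize(a[130:250,180:340],(400,300),interpolation=2)]))
```

```text
[ 0.52475568 -0.24498714  0.307507  ] [ 0.53003163 -0.3173329   0.40313477]
[ 309   67   25  103 1204]
bar angle 250.0832931289401
[((np.float64(309.5), np.float64(105.7)), [301, 85, 20, 44, 378]), ((np.float64(338.4), np.float64(106.6)), [331, 86, 15, 42, 323])]
```

View pics/m7.png

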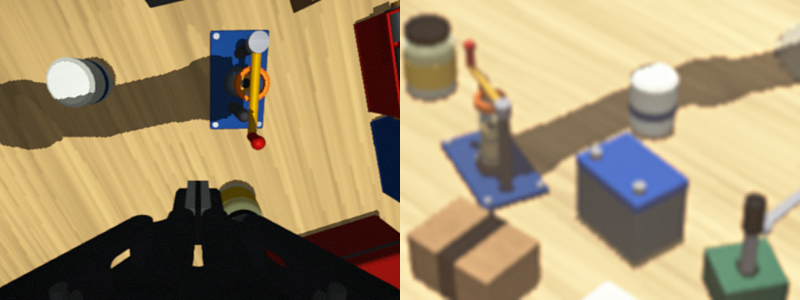

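The bar measures 250°, in line with the plate's long axis, and it crosses the middle of the rim. The rod stands upright in its stand, and the arm is clear of everything.

```bash
python3 -c "
from h import *
print(hand_in())"
```

```text
the job is handed in; nothing more can be done
None
```

I handed the job in with the bushings pushed home and pressed (more than 9 N), the rod back down in its stand and the keeper swung shut to its stop; the hand-in gave no verdict, so I can't confirm it passed.

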